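# Hold the grinder lid at pulse

## Robot

A 7-joint arm with a two-finger parallel gripper is mounted at the origin on the work surface. World frame = base frame: x ahead of the robot, y to its left, z up, the work surface at z = 0. Lengths are in m, angles in rad, forces in N, time in s.
With the tool pointing down it reaches from about 0.35 to 0.9 m from the base axis. Payload 8.1 kg.
Tool frame: the origin (TCP) lies on the centre line of the jaws, within the pads' length; the fingertips stand 19 mm ahead of it and the grasp point (between the pads) is the TCP; z points along the fingers, y is the direction in which the jaws open and shut (so a half turn about z gives the same grasp; the last joint's range is limited). The gripper opens to 92 mm and grips with 3 to 60 N. Pads are 19 mm wide; open, the fingers measure 130 mm over their backs; the gripper's body (75 mm by 190 mm) begins 47 mm behind the grasp point.
Start: joints at [-1.274, 0.434, 0.025, 1.573, -0.012, 1.134, -0.075], TCP at [0.243, 0.576, 0.246] pointing down, gripper open.
Joint ranges: [-2.62, 2.62], [-0.44, 2.09], [-1.27, 1.32], [0.08, 2.57], [-1.32, 4.46], [0.12, 2], [-2.74, 2.74]. Speed limits (rad/s): [2.22, 2.22, 3.01, 3.01, 3.14, 3.14, 3.14].

## Interface

Orientations are given as a rotation vector (axis times angle).
In Python, from cell import monitor, imaging, workorder, outline_of gives the robot as it stands.
- The arm moves only by the tool move_arm, never from a script. Its argument "series" is a list of rows, each a list of 6 numbers: the shift along the world's x, y, z in cm, then the turn, a rotation vector about the world's x, y, z in degrees. A call has 1 to 8 rows; each row shifts and turns the commanded pose from where the row before left it; what a row does not reach is not made up. A row lasts 1/10 s, in which the tool goes at most 50 mm and 8.59 degrees, less where a joint would pass 70% of its speed; a pose out of reach is approached as far as the arm can. A call with a gripper value outside its range is refused whole. "grip" is the opening, from 0 (shut) to 1 (fully open), set as the call begins (left out, the last holds). The fingers move at their own pace and stop on an object; "force" is the grip in N (left out, the last holds). Time passes only in rows, so rows that do not move let the fingers close. It gives the time, the measured TCP pose, the force and the opening at its end, in the units of the state.
- monitor.observe(): the state, without advancing time (a new reading comes with each control period).
- imaging.get_image(name): name is "scene" or "top"; returns a dict with "color" (384x512x3 uint8, red, green, blue), "fx", "fy", "cx", "cy" (pixels), "rvec" (rotation vector, rad) and "tvec" (3), from world to camera coordinates, as OpenCV has them. Camera axes: x right, y down, z forward; pixel columns grow to the right and rows downward; lengths in m; the calibration is good to about 2 mm. A picture is of the moment at which its call begins. There is no depth.
- workorder.sign_off(): hands the job in, once; it reports no verdict.
Trained networks look in the newest picture that a camera, given by its name, has taken for a name from the list of things; names that differ only in an ending like _2 or _b are one class to them, and where a whole thing is asked for, a point or a joint stands for the part that bears it (a point fixed in the world has none). Each returns a list of dicts, best first, with "p" (0 to 1); they miss things now and then, are a little off and sometimes report something else, mostly with a low value. They report only what shows in the picture. A call takes as long as a camera call. They do not tell look-alikes from the thing itself.
- outline_of(camera, thing): "mask" (384x512 bool, what is visible of it) and "rect" ([left, top, width, height] in pixels, round what is visible of it).
The state is a dict: "clock": time; "joints": joint angles; "dq": joint speeds; "joint_efforts": joint torques, N m; "position": TCP position; "ee_rot": TCP orientation; "force": force on the tool from outside, world axes, zero at the start; "ft_torque": the same for the moment, N m; "width": opening from 0.0 (shut) to 1.0 (fully open).
Only numpy, scipy, OpenCV 4.12 (cv2) and the standard library are available. Lean on these libraries where they do the work, as an engineer would, in place of code of your own. Each camera call takes 0.05 s, during which the arm holds its last target. There are 200 camera calls.

## Task

Take the bayonet lid from the sheet pan by its grip bar, drop it into the two slots of the nut grinder's collar until it sits fully home, then twist it clockwise (seen from above) against the spring to the single pulse mark, halfway to the lock. Never turn it as far as the lock click, and leave the cup, the tub and the shaker where they stand. The job finishes with the lid still gripped and held at the pulse mark: do not let go, because the spring would turn it back.

Things in the scene. Friction and masses are not known exactly. Their poses are not given: they have to be found in the camera images.
- lid: Loose round steel lid, about 130 g, right side up on the floor of the sheet pan. Origin: centre of its plug's underside, z up. Plug 88 mm diameter, 15 mm deep; above it a flange 116 mm diameter, 15 to 21 mm above the origin; on top a black grip bar along x. The lid is the same after a half turn.
- lid_bar (a point): Centre of the lid's grip bar, 36 mm above the lid's origin. Bar: 60 mm long (lid's x), 16 mm wide (y), 30 mm high, from 21 to 51 mm above the lid's origin.
- lid_lug (a point): Outer end of the lug on the lid's +x side, 53 mm from the axis; a second lug mirrors it at -x, both directly under the ends of the bar. Each sticks out of the plug, 18 mm wide, 7 mm thick (0 to 7 mm above the lid's origin).
- grinder: Nut grinder fixed to the worktop: round housing, black below (foot 152 mm diameter), steel collar 128 mm outer diameter, 118 mm high, open on top. Origin: centre of its underside, z up. Two lug slots lie along its +x and -x; to enter, the lid's x axis lies along the grinder's x axis, either way round. Fully home the flange lies on the collar, the lid's origin 103 mm above the grinder's.
- grinder_mouth (a point): Centre of the collar's top, 118 mm above the worktop. The mouth is 94 mm across between two 6 mm thick lips; the two slots between the lips are over 30 mm wide and reach 59 mm from the axis. Turned clockwise, the lid's lugs go under the lips.
- entry_mark (a point): Wide raised black block (22 mm) outside the collar at the +x slot, 66 mm from the axis; a second one at the -x slot. The lid's bar points at these two when it goes in.
- pulse_mark (a point): Single narrow raised rib outside the collar, 0.55 rad clockwise from the +x entry mark (a second one opposite): the lid's bar points at these two at pulse. The pair of ribs at about 1.1 rad is the lock.
- carrier (a joint): Angle (rad, clockwise from above) of the sprung carrier inside the grinder: 0 at rest. Each lug drops into a 25 mm wide fork of it (0.07 rad play each way) and turns it, so it trails the lid's own turn by about 0.07. The spring turns it back with 0.12 N m at 0, 0.18 N m at 0.5. Pulse is about 0.5; the lock clicks at 0.88; end stop at 1.0.
- pan: Fixed aluminium sheet pan, 240 (x) by 340 (y) mm, rim 22 mm high, floor 3 mm thick. Origin: centre of its underside. The lid stands near one end of its y length, the cup near the other.
- cup: Bystander: open steel cup on the sheet pan, 68 mm across, 65 mm high. Origin: centre of its underside.
- tub: Bystander: open blue plastic tub beyond the work, 90 (x) by 140 (y) by 85 mm. Origin: centre of its underside.
- shaker: Bystander: closed steel shaker beyond the work, 68 mm diameter, 95 mm high. Origin: centre of its underside.
Things that resemble listed ones, but are neither listed nor needed, are in the scene too. What is shaped like the grinder but orange or yellow is not meant.

How it is judged:
By the outcome, as a careful person would: the job done as asked, in the order asked, and still so for the second after the job is handed in, while the arm keeps its last pose, push and grip.
It also fails if it takes over 40 s, if anything falls off the work surface, if the arm or the gripper's body presses on something with over 40 N, if the wrist force passes 120 N, or if a joint passes its speed limit or range.

## Working session

There is one attempt and no reset: what is moved stays moved. The work goes in short steps, Python scripts to look and compute and a tool call to move; the robot and the scene stay as the last step left them, time stands still between calls to the robot, and variables do not carry over. Pictures are saved under pics/ and viewed, about 8 in all and at most 12, crops included, and the job is handed in when it is done.

Besides the shell and the picture viewer there is one more tool, called as name(argument=value, ...) on one line, values as JSON. move_arm: Moves the arm, as the interface text tells. Its arguments: {"type":"object","properties":{"series":{"type":"array"},"grip":{"type":"number"},"force":{"type":"number"}},"required":["series"]}

```bash
mkdir -p pics; cat > h.py <<'E'
import numpy as np, cv2
from cell import monitor, imaging, workorder, outline_of
def cam(n):
    d=imaging.get_image(n); K=np.array([[d["fx"],0,d["cx"]],[0,d["fy"],d["cy"]],[0,0,1.]])
    R=cv2.Rodrigues(np.array(d["rvec"],float))[0]; t=np.array(d["tvec"],float)
    return d["color"],K,R,t
def ray(c,u,v,z):
    _,K,R,t=c; o=-R.T@t; r=R.T@np.linalg.inv(K)@np.array([u,v,1.]); return o+r*(z-o[2])/r[2]
def proj(c,p):
    _,K,R,t=c; q=K@(R@np.array(p,float)+t); return q[:2]/q[2]
def save(img,n): cv2.imwrite("pics/"+n,cv2.cvtColor(img,cv2.COLOR_RGB2BGR))
E
python3 - <<'E'
from h import *
s=monitor.observe(); print({k:np.round(v,3) for k,v in s.items()})
cs={n:cam(n) for n in("top","scene")}
for n,c in cs.items():
    save(c[0],n+"0.png"); print(n,"campos",(-c[2].T@c[3]).round(3),c[1][0,0])
    for th in("lid","lid_bar","grinder","cup","tub","shaker","pan"):
        for o in outline_of(n,th)[:4]:
            ys,xs=np.nonzero(o["mask"]); print(n,th,round(o["p"],2),o["rect"],xs.mean().round(1),ys.mean().round(1))
E
```

```text
{'clock': np.float64(0.0), 'joints': array([-1.274,  0.435,  0.025,  1.574, -0.012,  1.134, -0.075]), 'dq': array([ 0.001, -0.001,  0.002, -0.   ,  0.   , -0.001, -0.   ]), 'joint_efforts': array([-0.0000e+00, -6.6785e+01,  9.8400e-01, -3.1445e+01, -6.1000e-02,
        4.3000e-02,  0.0000e+00]), 'position': array([0.243, 0.575, 0.245]), 'ee_rot': array([-6.240e-01, -3.079e+00,  2.000e-03]), 'force': array([-0.486, -0.468, -0.003]), 'ft_torque': array([-0.007,  0.02 ,  0.028]), 'width': np.float64(1.002)}
top campos [0.384 0.085 1.322] 454.58001427496737
top lid 0.81 [360.1, 180.4, 42.3, 38.0] 381.9 198.1
top lid_bar 0.82 [361.7, 174.8, 40.7, 42.1] 381.9 198.0
top grinder 0.86 [174.4, 169.8, 53.2, 53.5] 198.9 196.5
top grinder 0.85 [151.1, 240.1, 56.4, 52.7] 179.0 267.3
top grinder 0.83 [81.2, 147.4, 65.9, 55.7] 116.2 175.2
top grinder 0.64 [145.6, 91.8, 55.9, 60.3] 172.4 122.7
top cup 0.83 [311.1, 177.6, 28.2, 24.3] 324.9 189.2
top tub 0.91 [214.2, 85.5, 53.6, 37.4] 241.1 103.8
top shaker 0.72 [298.8, 97.5, 25.0, 25.8] 310.4 109.7
top shaker 0.56 [314.3, 177.7, 21.4, 22.7] 324.7 189.6
top shaker 0.24 [360.9, 179.6, 43.7, 39.3] 381.9 198.1
top shaker 0.23 [169.9, 168.0, 55.6, 56.5] 198.6 196.0
top pan 0.85 [288.0, 134.8, 122.9, 103.7] 344.7 186.8
scene campos [1.269 0.478 0.647] 365.8721430800231
scene lid 0.8 [158.0, 165.8, 34.8, 21.1] 174.2 174.3
scene lid_bar 0.98 [155.9, 159.6, 35.7, 25.3] 174.8 174.6
scene grinder 0.92 [293.2, 183.7, 56.0, 58.9] 321.0 212.1
scene grinder 0.87 [366.9, 222.4, 77.4, 78.4] 404.3 261.5
scene grinder 0.7 [338.6, 157.6, 49.7, 59.4] 364.8 186.7
scene grinder 0.67 [279.4, 232.6, 70.0, 86.5] 315.8 277.4
scene cup 0.75 [198.2, 174.6, 21.2, 24.3] 210.9 186.6
scene tub 0.83 [188.8, 228.4, 74.8, 68.9] 227.1 262.8
scene tub 0.68 [288.3, 183.6, 62.9, 57.4] 321.6 212.0
scene shaker 0.61 [152.2, 210.1, 32.8, 37.9] 167.8 228.7
scene pan 0.57 [129.4, 157.9, 126.8, 73.7] 193.3 195.3
```

View pics/top0.png

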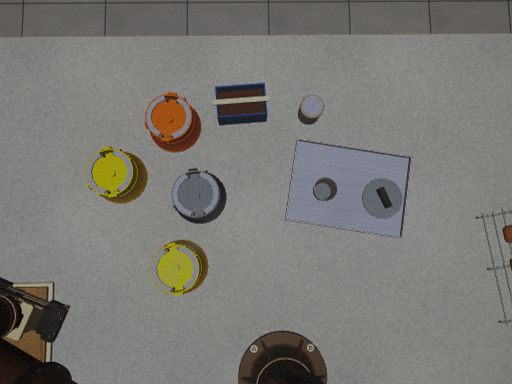

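View pics/scene0.png

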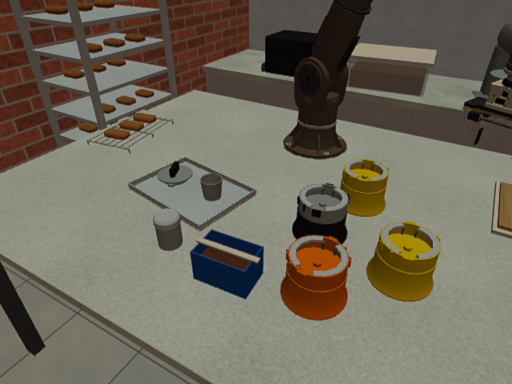

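Top view: the candidates for the grinder are the steel/black one (198,196), yellow (179,267), yellow (116,175) and orange (172,122). I choose (198,196). The only lid is at (382,198), with its bar, and the cup is at (324,189). Next I check both in one close crop.

```bash
python3 - <<'E'
from h import *
c=cam("top"); s=cam("scene")
f=lambda im,x,y,w,h,W,H:cv2.resize(im[y:y+h,x:x+w],(W,H),interpolation=cv2.INTER_CUBIC)
a=f(c[0],165,162,67,67,400,400); b=f(c[0],348,164,67,67,400,400)
d=f(s[0],285,175,75,75,400,200*2)[:200*2]
d=cv2.resize(d,(400,200*1)); 
save(np.hstack([a,b]),"crop1.png")
# lid bar: dark pixels
g=c[0].astype(int).sum(2)
m=np.zeros(g.shape,np.uint8); m[184:214,370:396]=(g[184:214,370:396]<210)
ct=max(cv2.findContours(m,0,2)[0],key=cv2.contourArea); ys,xs=np.nonzero(m)
print("bar px",cv2.minAreaRect(ct),xs.mean(),ys.mean())
for th,zz in(("lid",.022),):
    o=outline_of("top",th)[0]; ys,xs=np.nonzero(o["mask"]); 
    print("lid",ray(c,xs.mean(),ys.mean(),.024))
    k=cv2.fitEllipse(max(cv2.findContours(o["mask"].astype(np.uint8),0,1)[0],key=cv2.contourArea)); print(k,ray(c,*k[0],.024))
for u,v,z in((324.9,189.2,.06),(241,104,.08),(311,106,.095),(344.7,186.8,.01),(198,193,.118)): print(u,v,ray(c,u,v,z).round(3))
E
```

```text
bar px ((384.10003662109375, 197.69998168945312), (21.913463592529297, 8.497057914733887), 63.43495178222656) 383.8532608695652 197.2173913043478
lid [ 0.49176047 -0.30074831  0.024     ]
((382.4881286621094, 198.13438415527344), (37.763668060302734, 38.3409423828125), 109.81288146972656) [ 0.49173349 -0.30080167  0.024     ]
324.9 189.2 [ 0.516 -0.129  0.06 ]
241 104 [0.758 0.103 0.08 ]
311 106 [ 0.746 -0.092  0.095]
344.7 186.8 [ 0.528 -0.196  0.01 ]
198 193 [0.504 0.219 0.118]
```

View pics/crop1.png

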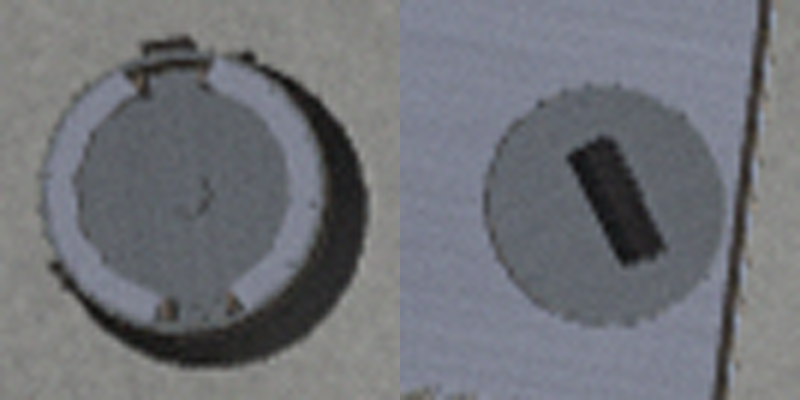

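The crop confirms the choice: steel collar with slots at the top (168,70) and bottom (200,305), entry block at crop (167,45), and a single rib at (248,58), about 0.56 rad clockwise from it. In the right half, the lid's bar leans, with its centre near (615,200). I now fit models to both.

```bash
cat >> h.py <<'E'
from scipy.optimize import minimize
def polymask(c,pts,sub=4):
    q=np.array([proj(c,p) for p in pts]); q=((q+.5)*sub-.5)
    return q
def soft(c,polys,box,sub=4):
    x,y,w,h=box; m=np.zeros((h*sub,w*sub),np.uint8)
    for P in polys:
        q=np.array([proj(c,p) for p in P]); q=(q-[x,y]+.5)*sub-.5
        cv2.fillPoly(m,[np.round(q*16).astype(np.int32)],1,shift=4)
    return cv2.resize(m.astype(np.float32),(w,h),interpolation=cv2.INTER_AREA)
def hull(c,P):
    q=np.array([proj(c,p) for p in P],np.float32); i=cv2.convexHull(q,returnPoints=False)[:,0]; return [P[k] for k in i]
def barpolys(c,x,y,a,z0,z1):
    ca,sa=np.cos(a),np.sin(a)
    P=[(x+ca*i-sa*j,y+sa*i+ca*j,z) for i in(-.03,.03) for j in(-.008,.008) for z in(z0,z1)]
    return [hull(c,P)]
def lips(x,y,a,half):
    out=[]
    for s in(np.pi/2,-np.pi/2):
        t=np.linspace(-half,half,40)+a+s
        out.append([(x+.064*np.cos(k),y+.064*np.sin(k),.118) for k in t]+[(x+.047*np.cos(k),y+.047*np.sin(k),.118) for k in t[::-1]])
    return out
def fit(fn,x0,step):
    best=None
    for k in range(3):
        s=np.vstack([x0]+[np.array(x0)+np.eye(len(x0))[i]*step[i]*(.5**k) for i in range(len(x0))])
        r=minimize(fn,x0,method="Nelder-Mead",options=dict(initial_simplex=s,maxiter=300)); x0=r.x
    return r
E
python3 - <<'E'
from h import *
for n,bb,gb in(("top",(366,180,34,36),(160,158,80,80)),("scene",(152,152,44,36),(285,172,75,75))):
    c=cam(n); g=c[0].astype(int)
    x,y,w,h=bb; sub=g[y:y+h,x:x+w].sum(2); 
    T=np.clip((330-sub)/200.,0,1)
    r=fit(lambda p:((soft(c,barpolys(c,*p,.024,.054),bb)-T)**2).sum(),[.492,-.301,.4],[.006,.006,.2]); print(n,"bar",r.x.round(4),r.fun, T.sum())
    x,y,w,h=gb; G=g[y:y+h,x:x+w]; d=G[...,2]-G[...,0]; v=G.sum(2)
    M=((d>14)&(v>360)).astype(float)
    r=fit(lambda p:((soft(c,lips(*p),gb)-M)**2).sum(),[.506,.218,.1,1.2],[.006,.006,.15,.1]); print(n,"lips",r.x.round(4),r.fun,M.sum())
    e=np.hstack([M,soft(c,lips(*r.x),gb)])*255
    cv2.imwrite(f"pics/m_{n}.png",cv2.resize(e,None,fx=4,fy=4,interpolation=0))
E
python3 - <<'E'
import cv2,numpy as np
a=cv2.imread('pics/m_top.png');b=cv2.imread('pics/m_scene.png')
b=cv2.resize(b,(a.shape[1],300));cv2.imwrite('pics/mm.png',np.vstack([a[:300],b])[:600])
E
```

```text
top bar [ 0.4933 -0.2999  0.4099] 19.08133125 302.2
top lips [0.5041 0.2269 0.1203 1.1943] 239.921875 396.0
scene bar [ 0.4912 -0.2978  0.4218] 79.62556874999999 272.44
scene lips [0.5151 0.2431 0.856  0.0031] 0.65234375 0.0[ WARN:0@3.004] global loadsave.cpp:1063 imwrite_ Unsupported depth image for selected encoder is fallbacked to CV_8U.
```

View pics/mm.png

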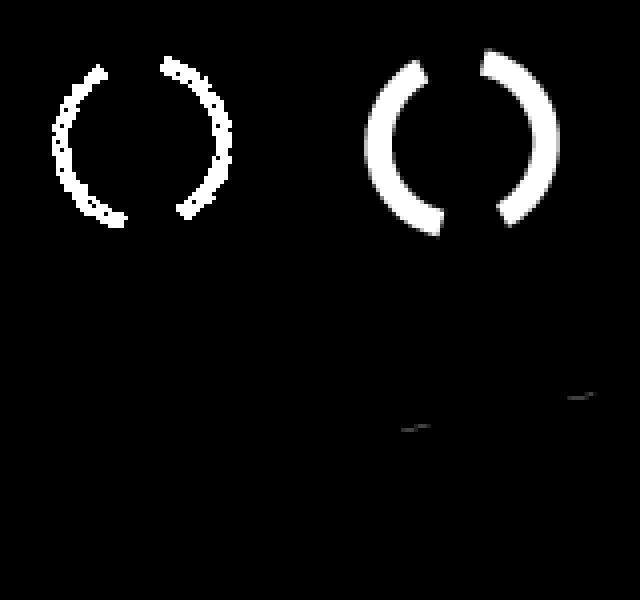

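The mask shows the lip ring is narrower than my model: its outer radius is about 59 mm, which matches the stated slot reach. I refit with that, and widen the threshold for the scene view.

```bash
sed -i 's/x+.064\*np.cos(k),y+.064\*np.sin(k)/x+.0595*np.cos(k),y+.0595*np.sin(k)/' h.py
python3 - <<'E'
from h import *
for n,gb in(("top",(160,158,80,80)),("scene",(285,172,75,75))):
    c=cam(n); g=c[0].astype(int); x,y,w,h=gb; G=g[y:y+h,x:x+w]; d=G[...,2]-G[...,0]; v=G.sum(2)
    S=soft(c,lips(.504,.222,.12,1.19),gb); i=S>.9; print(n,"in: sum",np.percentile(v[i],[10,50,90]),"b-r",np.percentile(d[i],[10,50,90]))
    M=((d>10)&(v>330)).astype(float) if n=="top" else ((v>380)).astype(float)*(cv2.dilate(S,np.ones((11,11)))>0)
    r=fit(lambda p:((soft(c,lips(*p),gb)-M)**2).sum(),[.504,.222,.12,1.2],[.006,.006,.15,.1]); print("lips",r.x.round(4),r.fun,M.sum())
    # overlay
    o=c[0].copy(); big=cv2.resize(o[y:y+h,x:x+w],None,fx=5,fy=5,interpolation=cv2.INTER_CUBIC)
    for P in lips(*r.x):
        q=np.array([proj(c,p) for p in P]); cv2.polylines(big,[np.round((q-[x,y]+.5)*5).astype(np.int32)],True,(255,0,0),1)
    save(big,f"ov_{n}.png")
a,b=cv2.imread("pics/ov_top.png"),cv2.imread("pics/ov_scene.png")
cv2.imwrite("pics/ov.png",np.hstack([a,cv2.resize(b,(400,400))]))
E
```

```text
top in: sum [282.4 393.  407. ] b-r [ 6. 16. 19.]
lips [0.5041 0.2273 0.1147 1.209 ] 48.62890625 502.0
scene in: sum [250. 376. 416.] b-r [-10.  -1.   1.]
lips [0.5048 0.2295 0.1104 1.1854] 376.03515625 578.0
```

View pics/ov.png

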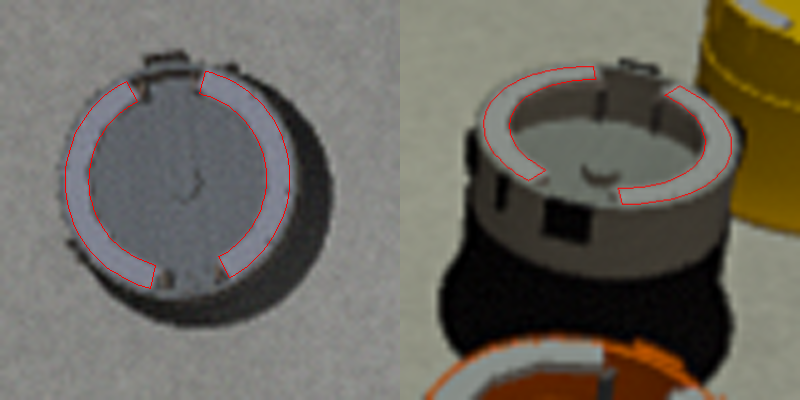

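move_arm(series=[[2,-5,0,0,0,0],[2,-5,0,0,0,0],[2,-5,0,0,0,0],[2,-5,0,0,0,0],[2,-5,0,0,0,0],[2,-5,0,0,0,0]], grip=1)

```text
clock: 1.75
position: [0.3552, 0.2953, 0.246]
ee_rot: [0.624, 3.079, 0.001]
force: [1.9, -0.2, 0.5]
width: 1.001
```

The overlays match the lips in both views. The grinder is at (0.504, 0.228) with yaw 0.113, and the lid at (0.4925, -0.299) with bar yaw 0.415. I cross over to above the lid, turning the jaws -133°, so that the last joint stays within range.

move_arm(series=[[0.86,-3.71,0,0,0,-8.33],[0.86,-3.71,0,0,0,-8.33],[0.86,-3.71,0,0,0,-8.33],[0.86,-3.71,0,0,0,-8.33],[0.86,-3.71,0,0,0,-8.33],[0.86,-3.71,0,0,0,-8.33],[0.86,-3.71,0,0,0,-8.33],[0.86,-3.71,0,0,0,-8.33]])

```text
clock: 2.55
position: [0.4237, -0.0011, 0.2461]
ee_rot: [2.219, 2.223, 0.002]
force: [0.7, 0.6, 1.0]
width: 0.998
```

move_arm(series=[[0.86,-3.71,0,0,0,-8.33],[0.86,-3.71,0,0,0,-8.33],[0.86,-3.71,0,0,0,-8.33],[0.86,-3.71,0,0,0,-8.33],[0.86,-3.71,0,0,0,-8.33],[0.86,-3.71,0,0,0,-8.33],[0.86,-3.71,0,0,0,-8.33],[0.86,-3.71,0,0,0,-8.33]])

```text
clock: 3.35
position: [0.4927, -0.2978, 0.2459]
ee_rot: [3.076, 0.64, 0.001]
force: [0.1, -0.2, -0.1]
width: 1.001
```

move_arm(series=[[0,0,0,0,0,0],[0,0,0,0,0,0]])

```text
clock: 3.55
position: [0.492, -0.2973, 0.2454]
ee_rot: [3.074, 0.646, -0.001]
force: [0.2, 0.3, 0.2]
width: 1.0
```

```bash
cat >> h.py <<'E'
from scipy.spatial.transform import Rotation as Ro
def st():
    s=monitor.observe(); R=Ro.from_rotvec(s["ee_rot"]).as_matrix()
    print("t",round(s["clock"],2),"pos",np.round(s["position"],4),"jaw",np.degrees(np.arctan2(R[1,1],R[0,1])).round(2),"z",R[:,2].round(4),"F",np.round(s["force"],1),"M",np.round(s["ft_torque"],3),"w",round(s["width"],3),"q",np.round(s["joints"],2))
E
python3 -c "
from h import *; st()"
```

```text
t 3.55 pos [ 0.492  -0.2973  0.2454] jaw -66.25 z [-8.e-04 -5.e-04 -1.e+00] F [0.2 0.3 0.2] M [-0.023  0.135  0.047] w 1.0 q [-0.12  0.43  0.82  1.74 -0.34  1.12 -0.35]
```

move_arm(series=[[0,-0.15,-4.5,0,0,0],[0,0,-4.5,0,0,0],[0,0,-4.5,0,0,0],[0,0,-3,0,0,0],[0,0,-2,0,0,0],[0,0,-1.2,0,0,0],[0,0,0,0,0,0]])

```text
clock: 4.25
position: [0.4919, -0.2964, 0.0478]
ee_rot: [-3.072, -0.65, 0.002]
force: [0.0, -0.0, 1.4]
width: 1.002
```

move_arm(series=[[0,0,0,0,0,0],[0,0,0,0,0,0],[0,0,0,0,0,0],[0,0,0,0,0,0],[0,0,0,0,0,0],[0,0,0,0,0,0]], grip=0, force=40)

```text
clock: 4.85
position: [0.4924, -0.2979, 0.0489]
ee_rot: [3.074, 0.648, 0.0]
force: [-0.2, -0.8, 0.0]
width: 0.527
```

```bash
python3 -c "
from h import *; st()"
```

```text
t 4.85 pos [ 0.4924 -0.2979  0.0489] jaw -66.19 z [ 3.e-04 -1.e-04 -1.e+00] F [-0.2 -0.8  0. ] M [-0.042  0.133 -0.012] w 0.527 q [ 0.02  0.66  0.63  1.93 -0.57  0.74 -0.16]
```

The fingers are still closing: 0.527 so far, and the bar should stop them at about 0.174.

move_arm(series=[[0,0,0,0,0,0],[0,0,0,0,0,0],[0,0,0,0,0,0],[0,0,0,0,0,0],[0,0,0,0,0,0],[0,0,0,0,0,0]])

```text
clock: 5.45
position: [0.4923, -0.298, 0.0487]
ee_rot: [3.074, 0.648, 0.0]
force: [-0.2, -0.2, -1.0]
width: 0.171
```

move_arm(series=[[0,0,0,0,0,0],[0,0,1,0,0,0],[0,0,2,0,0,0],[0,0,3,0,0,0],[0,0,4,0,0,0],[0,0,4,0,0,0],[0,0,4,0,0,0],[0,0,0,0,0,0]])

```text
clock: 6.25
position: [0.494, -0.3, 0.2344]
ee_rot: [3.069, 0.646, 0.011]
force: [0.7, -0.6, -2.6]
width: 0.173
```

```bash
python3 - <<'E'
from h import *
st(); c=cam("top"); s=monitor.observe(); u,v=proj(c,s["position"]).astype(int); print(u,v)
save(cv2.resize(c[0][v-40:v+40,u-50:u+50],None,fx=5,fy=5),"grasp.png")
E
```

```text
t 6.25 pos [ 0.494  -0.3     0.2344] jaw -66.23 z [ 0.0077 -0.0036 -1.    ] F [ 0.7 -0.6 -2.6] M [-0.099  0.144  0.01 ] w 0.173 q [-0.12  0.44  0.82  1.76 -0.36  1.09 -0.34]
406 190
```

The grasp holds: width 0.173 corresponds to the 16 mm bar, and the lid's weight shows on the wrist. I transport it with a +162.7° turn. The lid is half-turn symmetric, and this keeps joint 7 far from its limit for the twist.

move_arm(series=[[0.05,2.64,0.2,0,0,8.13],[0.05,2.64,0.2,0,0,8.13],[0.05,2.64,0,0,0,8.13],[0.05,2.64,0,0,0,8.13],[0.05,2.64,0,0,0,8.13],[0.05,2.64,0,0,0,8.13],[0.05,2.64,0,0,0,8.13],[0.05,2.64,0,0,0,8.13]])

```text
clock: 7.1
position: [0.4952, -0.0854, 0.2317]
ee_rot: [-2.236, -2.204, 0.002]
force: [0.2, 0.2, -1.0]
width: 0.17
```

move_arm(series=[[0.05,2.64,0,0,0,8.13],[0.05,2.64,0,0,0,8.13],[0.05,2.64,0,0,0,8.13],[0.05,2.64,0,0,0,8.13],[0.05,2.64,0,0,0,8.13],[0.05,2.64,0,0,0,8.13],[0.05,2.64,0,0,0,8.13],[0.05,2.64,0,0,0,8.13]])

```text
clock: 7.9
position: [0.4992, 0.1253, 0.2316]
ee_rot: [-0.7, -3.06, 0.002]
force: [0.1, 0.7, -1.3]
width: 0.171
```

move_arm(series=[[0.05,2.64,0,0,0,8.13],[0.05,2.64,0,0,0,8.13],[0.05,2.64,0,0,0,8.13],[0.05,2.64,0,0,0,8.13],[0,0,0,0,0,0],[0,0,0,0,0,0],[0,0,0,0,0,0]])

```text
clock: 8.6
position: [0.502, 0.2287, 0.232]
ee_rot: [0.171, -3.135, 0.002]
force: [0.4, -0.3, -1.7]
width: 0.173
```

```bash
python3 - <<'E'
from h import *
st(); c=cam("scene"); s=monitor.observe(); u,v=proj(c,s["position"]).astype(int); print(u,v)
save(cv2.resize(c[0][v-60:v+90,u-100:u+100],None,fx=4,fy=4,interpolation=cv2.INTER_CUBIC),"over.png")
E
```

```text
t 8.6 pos [0.502  0.2287 0.232 ] jaw 96.26 z [-0.0014 -0.0013 -1.    ] F [ 0.4 -0.3 -1.7] M [-0.015  0.002 -0.041] w 0.173 q [-0.58  0.33  0.07  1.78 -0.02  1.04  1.18]
328 156
```

View pics/over.png

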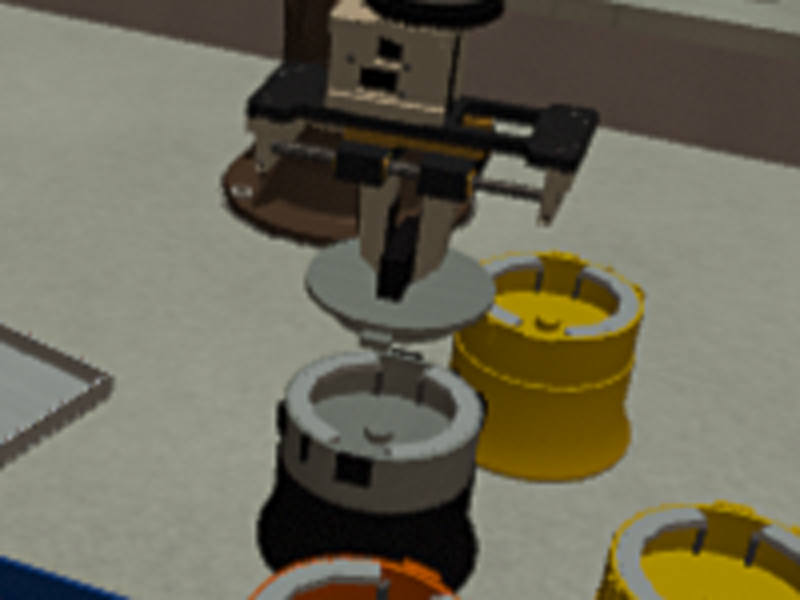

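The scene crop shows the lid hanging level, with flange centre at crop (400,288) and the front lug at (375,340). It points at the grinder's front slot and block at (353,468), and nothing looks shifted. I correct +2 mm in x and lower to just above the collar.

move_arm(series=[[0.2,-0.05,-2,0,0,0.2],[0,0,-2,0,0,0],[0,0,-1.5,0,0,0],[0,0,-0.5,0,0,0],[0,0,0,0,0,0],[0,0,0,0,0,0]])

```text
clock: 9.25
position: [0.5047, 0.2294, 0.1734]
ee_rot: [-0.18, 3.136, 0.0]
force: [0.1, 0.9, -1.8]
width: 0.169
```

```bash
python3 - <<'E'
from h import *
st(); c=cam("scene"); s=monitor.observe(); p=s["position"]; x,y,w,h=270,140,100,100
f=6; big=cv2.resize(c[0][y:y+h,x:x+w],None,fx=f,fy=f,interpolation=cv2.INTER_CUBIC)
def circ(cx,cy,z,r,col):
    q=np.array([proj(c,(cx+r*np.cos(k),cy+r*np.sin(k),z)) for k in np.linspace(0,6.28,90)])
    cv2.polylines(big,[np.round((q-[x,y]+.5)*f).astype(np.int32)],True,col,1)
circ(p[0],p[1],p[2]-.0457+.021,.058,(255,0,0))
circ(.5043,.228,.118,.0595,(0,255,0))
save(big,"pre.png")
E
```

```text
t 9.25 pos [0.5047 0.2294 0.1734] jaw 96.56 z [ 8.e-04  3.e-04 -1.e+00] F [ 0.1  0.9 -1.8] M [ 0.002 -0.013 -0.026] w 0.169 q [-0.57  0.39  0.06  1.84 -0.03  0.91  1.19]
```

View pics/pre.png

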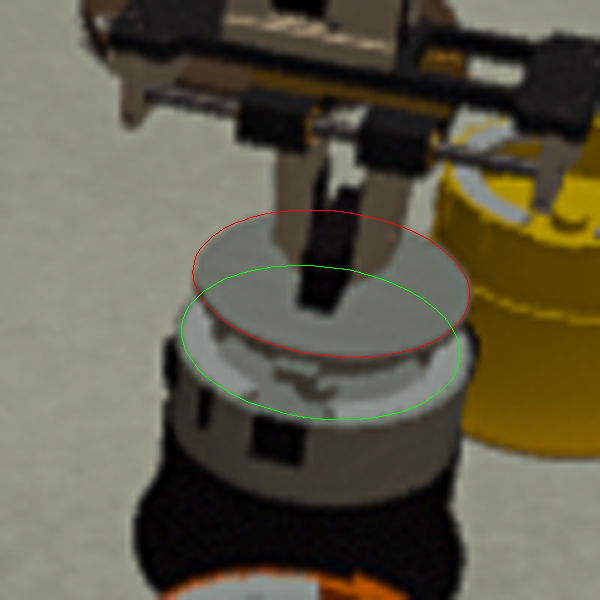

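Red (flange predicted from the TCP) and green (collar fit) both lie on their edges. The lid sits centred over the mouth with the lug at the slot. Inserting in small steps, watching force.

move_arm(series=[[0,0,-0.3,0,0,0],[0,0,-0.3,0,0,0],[0,0,-0.3,0,0,0],[0,0,-0.2,0,0,0],[0,0,-0.2,0,0,0],[0,0,-0.2,0,0,0],[0,0,0,0,0,0]])

```text
clock: 10.0
position: [0.5042, 0.2295, 0.1574]
ee_rot: [0.181, -3.136, 0.0]
force: [0.8, 0.7, -1.6]
width: 0.175
```

```bash
python3 -c "
from h import *; st()"
```

```text
t 10.0 pos [0.5042 0.2295 0.1574] jaw 96.61 z [-4.e-04 -2.e-04 -1.e+00] F [ 0.8  0.7 -1.6] M [ 0.052  0.025 -0.023] w 0.175 q [-0.57  0.41  0.06  1.86 -0.03  0.87  1.19]
```

The lid's underside is now about 6 mm below the rim and moving freely. I continue to home, TCP about 0.149.

move_arm(series=[[0,0,-0.2,0,0,0],[0,0,-0.2,0,0,0],[0,0,-0.2,0,0,0],[0,0,-0.1,0,0,0],[0,0,-0.1,0,0,0],[0,0,0,0,0,0]])

```text
clock: 10.6
position: [0.5043, 0.2295, 0.1496]
ee_rot: [0.181, -3.136, 0.0]
force: [-0.0, 1.3, -2.1]
width: 0.169
```

```bash
python3 -c "
from h import *; st()"
```

```text
t 10.6 pos [0.5043 0.2295 0.1496] jaw 96.61 z [-2.e-04 -1.e-04 -1.e+00] F [-0.   1.3 -2.1] M [ 0.017 -0.005  0.017] w 0.169 q [-0.57  0.42  0.06  1.87 -0.03  0.86  1.19]
```

move_arm(series=[[0,0,-0.1,0,0,0],[0,0,-0.1,0,0,0],[0,0,0,0,0,0]])

```text
clock: 10.9
position: [0.5044, 0.2296, 0.1487]
ee_rot: [-0.181, 3.136, 0.001]
force: [-3.6, -2.0, 8.8]
width: 0.174
```

```bash
python3 -c "
from h import *; st()"
```

```text
t 10.9 pos [0.5044 0.2296 0.1487] jaw 96.61 z [ 5.e-04  4.e-04 -1.e+00] F [-3.6 -2.   8.8] M [-0.317  0.738  0.008] w 0.174 q [-0.57  0.42  0.06  1.87 -0.03  0.85  1.19]
```

Contact came at z = 0.1487, exactly the height for fully home, with 9 N upward. I ease the downward push slightly, grip at 60 N, and twist clockwise in steps toward about 0.56 rad (32°).

move_arm(series=[[0,0,0.04,0,0,0],[0,0,0,0,0,0],[0,0,0,0,0,-2],[0,0,0,0,0,-4],[0,0,0,0,0,-4],[0,0,0,0,0,-4],[0,0,0,0,0,-4],[0,0,0,0,0,0]], force=60)

```text
clock: 11.7
position: [0.5048, 0.2291, 0.1487]
ee_rot: [0.316, 3.125, -0.0]
force: [-0.8, -2.9, 5.9]
width: 0.168
```

```bash
python3 -c "
from h import *; st()"
```

```text
t 11.7 pos [0.5048 0.2291 0.1487] jaw 78.46 z [ 1.e-03 -4.e-04 -1.e+00] F [-0.8 -2.9  5.9] M [-0.566  0.277  0.076] w 0.168 q [-0.62  0.42  0.14  1.87 -0.07  0.85  0.92]
```

move_arm(series=[[0,0,0,0,0,-4],[0,0,0,0,0,-4],[0,0,0,0,0,-3],[0,0,0,0,0,-2],[0,0,0,0,0,-1],[0,0,0,0,0,0],[0,0,0,0,0,0]])

```text
clock: 12.4
position: [0.5048, 0.2289, 0.1487]
ee_rot: [0.69, 3.064, -0.001]
force: [-1.2, -2.9, 7.3]
width: 0.171
```

```bash
python3 - <<'E'
from h import *
st(); c=cam("scene"); x,y,w,h=270,140,100,100
a=cv2.resize(c[0][y:y+h,x:x+w],(600,600),interpolation=cv2.INTER_CUBIC)
f=6
for k,col in((0,(0,255,0)),(-.55,(255,0,0)),(-.55+np.pi,(255,0,0)),(-1.1,(255,255,0))):
    q=[proj(c,(.5045+r*np.cos(.113+k),.229+r*np.sin(.113+k),.118)) for r in(.06,.075)]
    cv2.line(a,*[tuple(int(t) for t in (p-[x,y]+.5)*f) for p in q],col,1)
s=monitor.observe(); yaw=np.arctan2(*Ro.from_rotvec(s["ee_rot"]).as_matrix()[[1,0],1])-np.pi/2
z=s["position"][2]+.0053; p=s["position"]
P=[(p[0]+np.cos(yaw)*i-np.sin(yaw)*j,p[1]+np.sin(yaw)*i+np.cos(yaw)*j,z) for i,j in((-.03,-.008),(.03,-.008),(.03,.008),(-.03,.008))]
cv2.polylines(a,[np.array([(proj(c,q)-[x,y]+.5)*f for q in P]).astype(np.int32)],True,(255,0,255),1)
save(a,"tw.png"); print("yaw rel entry",(yaw-.113))
E
```

```text
t 12.4 pos [0.5048 0.2289 0.1487] jaw 64.6 z [ 1.e-03 -6.e-04 -1.e+00] F [-1.2 -2.9  7.3] M [-0.731  0.239  0.262] w 0.171 q [-0.67  0.42  0.2   1.88 -0.11  0.85  0.71]
yaw rel entry -0.5563544403440248
```

View pics/tw.png

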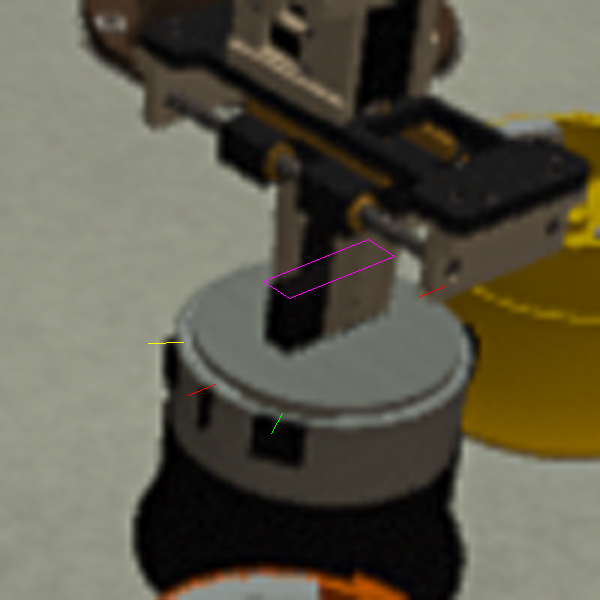

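The lid's flange lies flat on the collar, and the bar's near end at (268–325, 285–353) agrees with the predicted outline. The rib at (205,405) sits where my 0.55 rad line points. One enlarged check compares the bar's own angle with the jaws.

```bash
python3 - <<'E'
from h import *
st(); c=cam("scene"); s=monitor.observe(); p=s["position"]; x,y,w,h=304,172,50,36; f=16
g=np.clip((c[0][y:y+h,x:x+w].astype(float))*2.2,0,255).astype(np.uint8)
a=cv2.resize(g,None,fx=f,fy=f,interpolation=cv2.INTER_CUBIC)
z0=p[2]-.0457+.021
for d,col in((-.45,(255,255,0)),(-.556,(255,0,255)),(-.66,(0,255,255))):
    yw=.113+d
    P=np.array([proj(c,(p[0]+np.cos(yw)*i-np.sin(yw)*j,p[1]+np.sin(yw)*i+np.cos(yw)*j,z)) for z in(z0,z0+.03) for i,j in((.03,-.008),(.03,.008),(-.03,.008))])
    q=((P-[x,y]+.5)*f).astype(int)
    for i,j in((0,1),(1,2),(3,4),(4,5),(0,3),(1,4)): cv2.line(a,tuple(map(int,q[i])),tuple(map(int,q[j])),col,1)
save(a,"bar2.png")
E
```

```text
t 12.45 pos [0.5049 0.2289 0.1487] jaw 64.6 z [ 1.e-03 -5.e-04 -1.e+00] F [-1.7 -2.4  7.1] M [-0.8    0.304  0.263] w 0.168 q [-0.67  0.42  0.2   1.88 -0.11  0.85  0.71]
```

View pics/bar2.png

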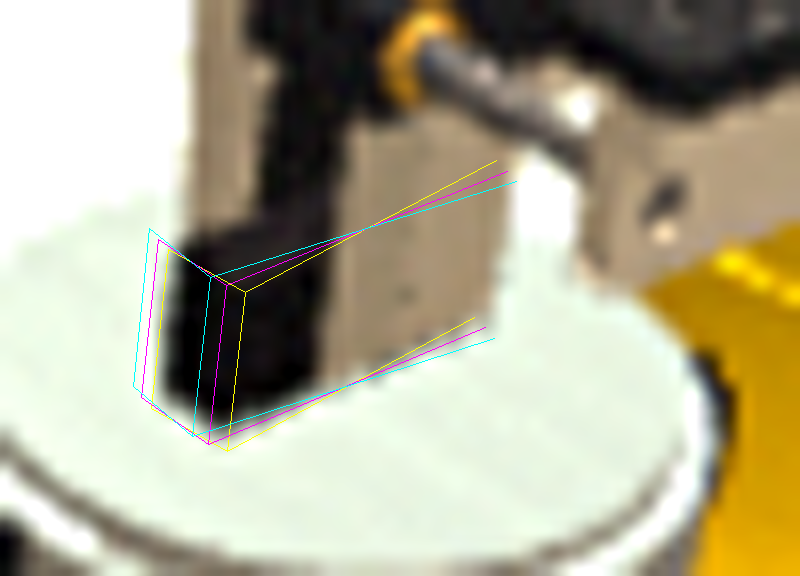

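The bar's lower edge runs parallel to the jaw-predicted outline. The whole outline is displaced about 1 px, which is within calibration. The grip width is unchanged, so the bar is not skewed in the jaws. A small final nudge of -0.6° should put the lid at about 0.566 and the carrier at about 0.50.

move_arm(series=[[0,0,0,0,0,-0.6],[0,0,0,0,0,0],[0,0,0,0,0,0],[0,0,0,0,0,0],[0,0,0,0,0,0]])

```text
clock: 13.0
position: [0.5049, 0.2288, 0.1487]
ee_rot: [0.706, 3.06, -0.001]
force: [-0.8, -4.0, 6.4]
width: 0.173
```

```bash
python3 - <<'E'
from h import *
st(); c=cam("top")
for th in("cup","tub","shaker"):
    o=outline_of("top",th)[:1]
    for k in o: print(th,k["rect"],round(k["p"],2))
st()
E
```

```text
t 13.0 pos [0.5049 0.2288 0.1487] jaw 64.0 z [ 1.e-03 -6.e-04 -1.e+00] F [-0.8 -4.   6.4] M [-0.755  0.216  0.375] w 0.173 q [-0.67  0.42  0.2   1.88 -0.11  0.85  0.7 ]
cup [315.2, 180.5, 24.5, 21.7] 0.62
tub [212.9, 83.5, 55.0, 39.9] 0.59
shaker [299.8, 94.8, 25.8, 28.1] 0.91
t 13.2 pos [0.5049 0.2288 0.1487] jaw 64.0 z [ 1.e-03 -6.e-04 -1.e+00] F [-0.9 -4.4  6.6] M [-0.786  0.243  0.358] w 0.173 q [-0.67  0.42  0.2   1.88 -0.11  0.85  0.7 ]
```

The bystanders stand where they were. Wrist torque crept up to 0.36 N m, probably friction from my 6 N press plus 4 N sideways. I relieve both a little and re-read.

move_arm(series=[[0,-0.03,0.03,0,0,0],[0,0,0,0,0,0],[0,0,0,0,0,0],[0,0,0,0,0,0]])

```text
clock: 13.6
position: [0.5047, 0.2287, 0.1487]
ee_rot: [0.707, 3.06, -0.0]
force: [-0.0, -3.4, 6.3]
width: 0.171
```

```bash
python3 - <<'E'
from h import *
st(); W=[]
for _ in range(6): cam("scene"); W.append(monitor.observe()["width"])
print("mean width mm",np.mean(W)*92); st()
c=cam("scene"); s=monitor.observe(); p=s["position"]
# fit bar pose on the visible near end: dark part, finger side excluded
x,y,w,h=bb=(311,185,14,18); G=c[0][y:y+h,x:x+w].astype(int).sum(2)
T=np.clip((300-G)/200.,0,1); z0=p[2]-.0457+.021
for yw in(-.35,-.45,-.5,-.55,-.6,-.7):
    r=fit(lambda q:((soft(c,barpolys(c,q[0],q[1],.113+yw,z0,z0+.03),bb)-T)[4:]**2).sum(),[p[0],p[1]],[.003,.003]); print(yw,(r.x-p[:2]).round(4),round(r.fun,2))
E
```

```text
t 13.6 pos [0.5047 0.2287 0.1487] jaw 63.98 z [ 6.e-04 -5.e-04 -1.e+00] F [-0.  -3.4  6.3] M [-0.958  0.062  0.198] w 0.171 q [-0.67  0.42  0.2   1.88 -0.11  0.85  0.7 ]
mean width mm 15.759077051811383
t 13.9 pos [0.5047 0.2286 0.1487] jaw 63.98 z [ 6.e-04 -5.e-04 -1.e+00] F [-0.4 -4.5  4.7] M [-0.895  0.033  0.189] w 0.171 q [-0.67  0.42  0.2   1.88 -0.11  0.85  0.7 ]
-0.35 [-0.0043 -0.0026] 1.49
-0.45 [-0.0043 -0.001 ] 1.0
-0.5 [-0.0043 -0.0001] 0.98
-0.55 [-0.0038  0.0009] 0.95
-0.6 [-0.0036  0.0018] 0.95
-0.7 [-0.0027  0.0034] 1.26
```

Torque is now 0.19 N m, against 0.18 expected from the spring at pulse. The width shows no skew, and the bar's own fit is best at -0.55 to -0.60. Handing in.

```bash
python3 -c "
from h import *; print(workorder.sign_off()); st()"
```

```text
the job is handed in; nothing more can be done
None
the job is handed in; nothing more can be done
```

I gripped the lid by its bar, lowered it into the steel grinder's slots until it was home, and twisted it clockwise to the pulse mark. The job was handed in at about 14 s with the lid still gripped at 60 N; `sign_off` gave no verdict.

What the last checks showed:
- **Seating:** the lid met the collar at tool height 0.1487 m, the height computed for fully home. The camera shows the flange flat on the collar.
- **Angle:** the jaws stand 0.567 rad clockwise of entry, which puts the carrier at about 0.50, well short of the lock at 0.88.
- **Torque:** the wrist reads 0.19 N m, against 0.18 N m expected from the spring at pulse. It had briefly read 0.36 N m, which I put down to friction, and it fell when I eased the press.
- **Grip:** the opening is 15.8 mm on the 16 mm bar, so the bar is not skewed in the jaws.
- **Bystanders:** the network's outlines of cup, tub and shaker moved by no more than about 4 px from the first picture, within its usual scatter. The arm never came near them.

**Weaker agreement:** in the scene camera the bar outline sat 1–2 px (up to about 4 mm) from the jaw prediction, more than the stated 2 mm calibration. I took it as calibration plus a little offset along the bar. The bar's own angle fit is best around 0.55 to 0.60 rad, but it is shallow, so it only weakly confirms the angle.

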